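# Calibrate the glass studio's bench scale with its 500 g weight

## Robot

A 6-joint arm with a two-finger parallel gripper is mounted at the origin on the work surface. World frame = base frame: x ahead of the robot, y to its left, z up, the work surface at z = 0. Lengths are in m, angles in rad, forces in N, time in s.
With the tool pointing down it reaches from about 0.425 to 0.95 m from the base axis. Payload 14.7 kg.
Tool frame: the origin (TCP) lies on the centre line of the jaws, within the pads' length; the fingertips stand 25 mm ahead of it and the grasp point (between the pads) lies 6 mm ahead of it; z points along the fingers, y is the line along which they close (so a half turn about z gives the same grasp; the last joint's range is limited). The gripper opens to 85 mm and grips with 20 to 120 N. Pads are 22 mm wide; open, the fingers measure 114 mm over their backs; the gripper's body (76 mm by 85 mm) begins 54 mm behind the grasp point. The pads swing forward as they close: fully open they stand 13 mm farther back than shut.
Start: joints at [1.153, 0.48, 1.596, -0, 1.065, -0.047], TCP at [0.236, 0.606, 0.256] pointing down, gripper open.
Joint ranges: [-2.75, 2.75], [-0.82, 2.05], [0.23, 2.67], [-1.56, 4.7], [0.09, 2.69], [-2.92, 2.92]. Speed limits (rad/s): [1.89, 1.89, 2.39, 3.01, 3.01, 3.01].

## Interface

Orientations are given as a unit quaternion [x, y, z, w].
In Python, from bench import arm gives the robot as it stands.
- The arm moves only by the tool arm_command, never from a script. Its argument "moves" is a list of rows, each a list of 6 numbers: the shift along the tool's x, y, z normalised to -1 to 1, where 1 is 0.15 m, then the turn, a rotation vector about the tool's x, y, z normalised to -1 to 1, where 1 is 30 degrees. In form: [[dx, dy, dz, ax, ay, az], ...]. A call has 1 to 10 rows; each row is the pose to reach, as a shift and turn from the pose commanded when the call began, along the tool's axes at that moment; what a row does not reach only later rows make up. A row lasts 1/8 s, in which the tool goes at most 62.5 mm and 10.7 degrees, less where a joint would pass 70% of its speed; a pose out of reach is approached as far as the arm can. A call with a number of a shift or a turn outside -1 to 1 is refused whole. A call with a gripper value outside its range is refused whole. "hand" is the gripper's target within -1 to 1 (shut at 1, half-way at 0, fully open at -1), set as the call begins (left out, the last holds). The fingers move at their own pace and stop on an object; the grip force is fixed at half the most. Time passes only in rows, so rows that repeat a pose let the fingers close. It gives the time, the measured TCP pose, the force, the opening and the grip force at its end, in the units of the state.
- arm.get_state(): the state, without advancing time (a new reading comes with each control period).
- arm.get_image(name): name is "scene" or "top"; returns the picture (420x560x3 uint8, red, green, blue); there is no depth.
- arm.camera_info(name): a dict with "camera_matrix" (3x3 intrinsics, pixels), "world_from_camera" (4x4, takes a point from camera to world coordinates). Camera axes: x right, y down, z forward; pixel columns grow to the right and rows downward; lengths in m; the calibration is good to about 2 mm. A picture is of the moment at which its call begins. camera_info takes no time and is no camera call.
- arm.close_job(): hands the job in; it is judged then, once.
The state is a dict: "time": time; "q": joint angles; "qvel": joint speeds; "effort": joint torques, N m; "position": TCP position; "tcp_rot": TCP orientation; "force": force on the tool from outside, world axes, zero at the start; "wrist_torque": the same for the moment, N m; "width": finger opening in m; "gripper_force": force on a finger pad.
Only numpy, scipy, OpenCV 4.12 (cv2) and the standard library are available. Lean on these libraries where they do the work, as an engineer would, in place of code of your own. Each camera call takes 0.05 s, during which the arm holds its last target. There are 200 camera calls.

## Task

Calibrate the bench scale: with its pan empty press ZERO, then press CAL, one key at a time and each fully down, pressing no other key. Then take the largest weight (500 g) by its knob out of the wooden block, stand it gently and upright in the middle of the pan, let go of it, and press ENTER to store the reading. Leave the weight standing there and the other two weights in the block, and do not knock over or shove the glass jar behind the scale.

Things in the scene. Friction and masses are not known exactly. Their poses are not given: they have to be found in the camera images.
- scale: grey bench scale, fixed, 250 mm deep (x), 220 wide (y); origin under its centre. The operator stands at its -x side, robot's side; +y is operator's left. Black key deck at the front, 50 mm above the table; five white spring keys in a row along y, 94 mm in front of the origin, spaced 36 mm, tops 58 mm above the table. Round steel pan centred 45 mm behind the origin
- key_power_top (a point): the round key, 18 mm across, first from the operator's left (y +72 mm from the row's middle) - not used; this point is its cap top centre; z up, x away from the operator, y to the operator's left; the key moves straight down
- key_power (a joint): travel of the POWER key: m, 0 up, 0.004 fully down; springs back by itself; starts to move at 1.2 N, fully down at 4 N
- key_cal_top (a point): CAL key, square 18 x 18 mm, second from the left (y +36 mm); this point is its cap top centre; z up, x away from the operator, y to the operator's left; the key moves straight down
- key_cal (a joint): travel of the CAL key: m, 0 up, 0.004 fully down; springs back by itself; starts to move at 1.2 N, fully down at 4 N
- key_units_top (a point): UNITS key, square 18 x 18 mm, in the middle of the row - not used; this point is its cap top centre; z up, x away from the operator, y to the operator's left; the key moves straight down
- key_units (a joint): travel of the UNITS key: m, 0 up, 0.004 fully down; springs back by itself; starts to move at 1.2 N, fully down at 4 N
- key_enter_top (a point): ENTER key, oblong 26 mm along the row x 18 mm, fourth from the left (y -36 mm); this point is its cap top centre; z up, x away from the operator, y to the operator's left; the key moves straight down
- key_enter (a joint): travel of the ENTER key: m, 0 up, 0.004 fully down; springs back by itself; starts to move at 1.2 N, fully down at 4 N
- key_zero_top (a point): ZERO key, oblong 26 mm along the row x 18 mm, fifth and last, at the operator's right end (y -72 mm); this point is its cap top centre; z up, x away from the operator, y to the operator's left; the key moves straight down
- key_zero (a joint): travel of the ZERO key: m, 0 up, 0.004 fully down; springs back by itself; starts to move at 1.2 N, fully down at 4 N
- pan_top (a point): centre of the upper face of the scale's flat steel pan, 140 mm across, with an engraved ring 63 mm across round its centre, 62 mm above the table when empty; z up
- pan (a joint): how far the pan has sunk on its sprung load cell: m, 0 empty, about 0.002 with the 500 g weight standing on it (2.5 N per mm), 0.008 at the overload stop; past 0.0075 (about 19 N) the cell is overloaded
- block: wooden weight block, fixed, 78 mm (x) x 172 mm (y) x 50 mm high, origin under its centre; turned any way about. Three round pockets 41 mm deep in a row along its y at y = +52 (500 g), -10 (200 g) and -58 mm (100 g)
- w500_center (a point): 500 g weight, largest of three steel knob weights, 66 mm tall: body 38 mm across, 44 high; neck 8 high; round knob 34 across, 14 high on top. This point is its centre, 33 mm above its foot, z along its axis. Sunk in its pocket (0.8 mm play, foot 9 mm above the table): only knob (61 to 75 mm above the table), neck and 3 mm of body stand out, so it is taken by the knob and lifted straight up
- w200_center (a point): the 200 g weight, body 28 mm across, knob 25 mm across and 11 mm high, 51 mm tall; this point is its centre; it stays in its pocket
- w100_center (a point): the 100 g weight, body 22 mm across, knob 20 mm across and 11 mm high, 44 mm tall; this point is its centre; it stays in its pocket
- frit_jar: amber glass jar with a dark lid, 58 mm across, 75 mm high, loose, standing behind the scale; origin under its centre
There are look-alikes about, which are no part of the job. What is shaped like the part that bears w500_center but green or purple is not meant.

How it is judged:
By the outcome, as a careful person would: the job done as asked, in the order asked, and still so for the second after the job is handed in, with the robot touching nothing.
It also fails if it takes over 64 s, if anything falls off the work surface, if the arm or the gripper's body presses on something with over 40 N, if the wrist force passes 120 N, or if a joint passes its speed limit or range.

## Working session

There is one attempt and no reset: what is moved stays moved. The work goes in short steps, Python scripts to look and compute and a tool call to move; the robot and the scene stay as the last step left them, time stands still between calls to the robot, and variables do not carry over. Pictures are saved under pics/ and viewed, at most 10 in all, crops included, and the job is handed in when it is done.

Besides the shell and the picture viewer there is one more tool, called as name([rows], argument=value, ...), one row to a line, values as JSON. arm_command: Moves the arm, as the interface text tells. Scaled input: -1 to 1 covers 0.15 m each way for a shift and 30 degrees each way for a turn. Its arguments: {"type":"object","properties":{"moves":{"type":"array"},"hand":{"type":"number"}},"required":["moves"]}

```bash
mkdir -p pics
python3 - <<'E'
from bench import arm
import cv2
for n in("scene","top"):
    im=arm.get_image(n); cv2.imwrite(f"pics/{n}0.png",im[:,:,::-1])
    print(n,arm.camera_info(n))
print(arm.get_state())
E
```

```text
scene {'camera_matrix': array([[384.70768407,   0.        , 274.89303115],
       [  0.        , 384.70768407, 214.13441937],
       [  0.        ,   0.        ,   1.        ]]), 'world_from_camera': array([[ 0.7482143 ,  0.57884684, -0.32420934,  0.86651222],
       [ 0.66345502, -0.65156142,  0.36782489, -0.30428446],
       [ 0.00167198, -0.49031016, -0.87154641,  0.69107813],
       [ 0.        ,  0.        ,  0.        ,  1.        ]])}
top {'camera_matrix': array([[413.51767328,   0.        , 278.66189467],
       [  0.        , 413.51767328, 212.88442518],
       [  0.        ,   0.        ,   1.        ]]), 'world_from_camera': array([[ 0.00845269, -0.99389642,  0.10999302,  0.52328445],
       [-0.999108  , -0.01294532, -0.04019482, -0.00362616],
       [ 0.04137338, -0.10955516, -0.99311928,  0.87834589],
       [ 0.        ,  0.        ,  0.        ,  1.        ]])}
{'time': 0.1, 'q': array([ 1.15339524e+00,  4.80739878e-01,  1.59681574e+00,  1.17804520e-05,
        1.06507293e+00, -4.65565985e-02]), 'qvel': array([ 3.42201353e-05, -2.80985634e-04, -2.40304481e-03,  6.65982821e-04,
       -1.24717603e-03,  9.90715948e-04]), 'effort': array([ 7.22730583e-04, -9.52264023e+01, -4.31044829e+01, -1.64094417e-04,
        5.27708995e-03,  4.71840883e-05]), 'position': array([0.23537698, 0.60552751, 0.2557537 ]), 'tcp_rot': array([ 1.84364340e-01,  9.82857834e-01, -5.02889450e-04, -1.24091633e-04]), 'force': array([0.02604275, 0.20781025, 0.06641558]), 'wrist_torque': array([ 0.00748272, -0.01135528, -0.02462057]), 'gripper_force': 0.0, 'width': 0.08538562428034263}
```

View pics/scene0.png

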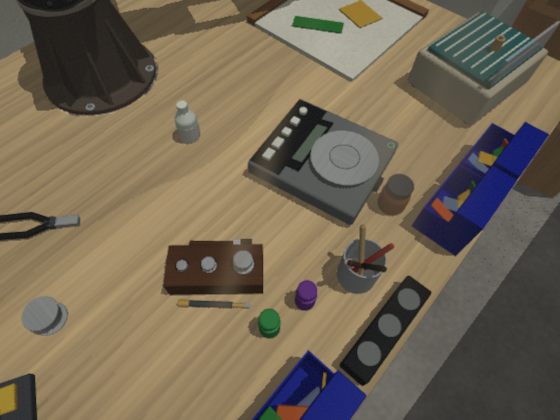

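View pics/top0.png

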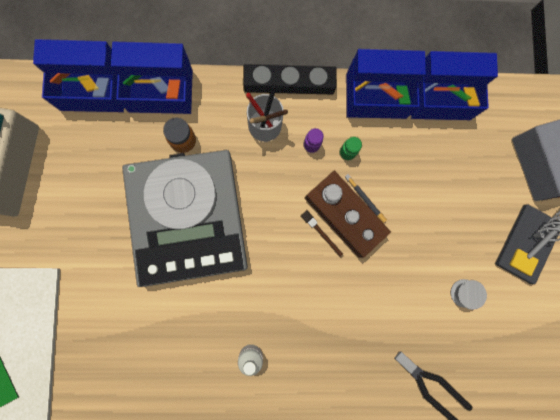

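The top view shows the scale at (185,215), with its keys along row ~262: round POWER at (152,269) and ZERO at (226,257). The block is at (348,215) and the jar at (180,135).

What could be taken for the 500 g weight (top-view pixels):
- the steel knob in the block at (333,193), the largest of the three
- the 200 g at (352,216) and the 100 g at (368,235)
- the purple (314,140) and green (351,148) copies
- the steel disc at (470,294)

I choose (333,193). Next I'll measure and check it in a close crop.

```bash
cat > h.py <<'E'
import numpy as np, cv2
from bench import arm
def ray(n,uv):
    c=arm.camera_info(n);T=c["world_from_camera"]
    d=T[:3,:3]@np.linalg.solve(c["camera_matrix"],[uv[0],uv[1],1]);return T[:3,3],d
def plane(n,uv,z):
    o,d=ray(n,uv);return (o+d*(z-o[2])/d[2]).round(4)
def proj(n,p):
    c=arm.camera_info(n);q=c["camera_matrix"]@(np.linalg.inv(c["world_from_camera"])@[*p,1])[:3];return (q[:2]/q[2]).round(1)
def blobs(im,roi,lo,smax=60,amin=15):
    x0,y0,x1,y1=roi;h=cv2.cvtColor(im[y0:y1,x0:x1],cv2.COLOR_RGB2HSV)
    m=((h[...,2]>lo)&(h[...,1]<smax)).astype(np.uint8)
    n,_,s,c=cv2.connectedComponentsWithStats(m)
    return [(c[i]+[x0,y0],s[i,4],s[i,2:4]) for i in range(1,n) if s[i,4]>=amin]
E
python3 - <<'E'
from h import *
T=cv2.imread("pics/top0.png")[:,:,::-1];S=cv2.imread("pics/scene0.png")[:,:,::-1]
for n,im,r,lo,z in(("top",T,(138,248,240,280),190,.058),("scene",S,(258,100,312,165),190,.058),("top",T,(318,178,380,245),130,.075),("scene",S,(170,245,260,275),130,.075)):
    print(n,z)
    for c,a,s in blobs(im,r,lo): print(c.round(1),a,s,plane(n,c,z))
a=cv2.resize(T[165:265,300:400],None,fx=4,fy=4,interpolation=2);b=cv2.resize(S[230:330,160:260],None,fx=4,fy=4,interpolation=2)
cv2.imwrite("pics/c1.png",np.hstack([a,b])[:,:,::-1])
a=cv2.resize(T[145:290,115:255],(400,414),interpolation=2);b=cv2.resize(S[95:240,245:385],(400,414),interpolation=2)
cv2.imwrite("pics/c2.png",np.hstack([a,b])[:,:,::-1])
E
```

```text
top 0.058
[225.4 257. ] 101 [14  9] [0.5256 0.067  0.058 ]
[207.2 259.9] 101 [13  9] [0.5196 0.1025 0.058 ]
[188.9 263. ] 69 [9 9] [0.5134 0.1378 0.058 ]
[170.4 265.9] 68 [9 9] [0.5074 0.1734 0.058 ]
[151.8 268.8] 51 [8 8] [0.5017 0.2091 0.058 ]
scene 0.058
top 0.075
[332.2 192.1] 240 [19 17] [ 0.655  -0.1419  0.075 ]
[352.1 215.8] 118 [14 12] [ 0.6084 -0.1809  0.075 ]
[368.  233.9] 64 [9 9] [ 0.573 -0.212  0.075]
scene 0.075
[243.5 258.5] 141 [17 16] [ 0.6551 -0.1461  0.075 ]
[207.9 262.5] 90 [11 11] [ 0.6146 -0.1917  0.075 ]
[249.6 268.3] 17 [6 7] [ 0.6754 -0.152   0.075 ]
```

View pics/c1.png

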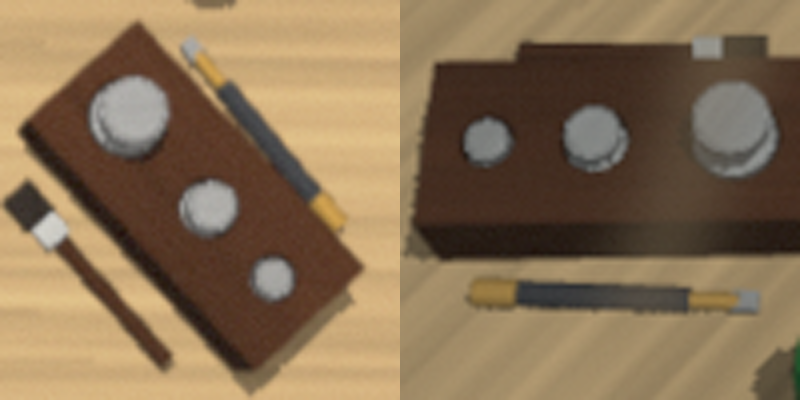

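View pics/c2.png

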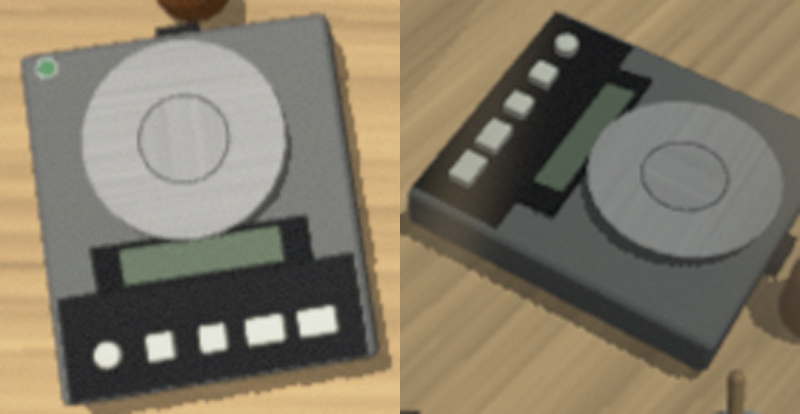

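The crops confirm the choice: the large steel knob (top-view crop 134,106, i.e. pixel 333.5,191.5) is in the block, with the 200 g and 100 g below it. The second crop shows the round POWER key at the left end and ZERO at the right, with the engraved ring near top-view pixel (179.4,193.3). Next I'll cross-check across both views.

Run:
```python
from h import *
T=cv2.imread("pics/top0.png")[:,:,::-1];S=cv2.imread("pics/scene0.png")[:,:,::-1]
for lo in(110,130,150,170):
  print(lo,[(c.round(1),a,plane("scene",c,.058)) for c,a,s in blobs(S,(258,100,312,165),lo,60,20)])
def ell(n,im,roi,lo,hi):
    x0,y0,x1,y1=roi;g=cv2.cvtColor(im[y0:y1,x0:x1],cv2.COLOR_RGB2GRAY)
    m=((g>lo)&(g<hi)).astype(np.uint8);cs=cv2.findContours(m,0,1)[0];c=max(cs,key=cv2.contourArea)
    e=cv2.fitEllipse(cv2.convexHull(c));return np.array(e[0])+[x0,y0],e[1]
for n,im,r in(("top",T,(140,152,220,232)),("scene",S,(308,128,382,188))):
  for lo in(110,125,140,155):
    c,s=ell(n,im,r,lo,256);print(n,"pan",lo,c.round(1),np.round(s,1),plane(n,c,.062))
for n,im,r in(("top",T,(320,180,348,208)),("scene",S,(230,245,258,275))):
  for lo in(110,140,155,170,180,190):
    try:c,s=ell(n,im,r,lo,256);print(n,"knob",lo,c.round(1),np.round(s,1),plane(n,c,.075))
    except Exception as e:print(n,lo,'x')
print(plane("top",(333.5,191.5),.075),plane("scene",(242.8,259.6),.075),plane("top",(179.4,193.3),.062),plane("scene",(344.7,156.6),.062),"jar",plane("top",(178,131),.075))
```

```text
110 [(array([302.8, 109.6]), np.int32(38), array([0.5001, 0.2044, 0.058 ])), (array([294.8, 120. ]), np.int32(53), array([0.5067, 0.1688, 0.058 ])), (array([286.3, 130.5]), np.int32(54), array([0.5124, 0.1336, 0.058 ])), (array([277.5, 141.8]), np.int32(87), array([0.5188, 0.0978, 0.058 ])), (array([268.4, 153. ]), np.int32(92), array([0.5244, 0.0628, 0.058 ]))]
130 [(array([302.9, 109.5]), np.int32(33), array([0.5002, 0.2046, 0.058 ])), (array([294.9, 119.9]), np.int32(46), array([0.5066, 0.1692, 0.058 ])), (array([286.3, 130.5]), np.int32(48), array([0.5124, 0.1338, 0.058 ])), (array([277.6, 141.5]), np.int32(75), array([0.5184, 0.0984, 0.058 ])), (array([268.6, 152.8]), np.int32(80), array([0.5244, 0.0634, 0.058 ]))]
150 [(array([302.8, 109.7]), np.int32(26), array([0.5002, 0.2042, 0.058 ])), (array([294.6, 119.8]), np.int32(39), array([0.5059, 0.1689, 0.058 ])), (array([286.3, 130.4]), np.int32(38), array([0.5122, 0.134 , 0.058 ])), (array([277.4, 141.5]), np.int32(64), array([0.5181, 0.0981, 0.058 ])), (array([268.4, 152.7]), np.int32(68), array([0.5239, 0.0634, 0.058 ]))]
170 [
[... 272 characters left out ...]
637, 0.058 ]))]
top pan 110 [177.9 188.6] [ 96.5 127.2] [0.6594 0.1635 0.062 ]
top pan 125 [178.8 188.3] [75.2 97.8] [0.6601 0.1618 0.062 ]
top pan 140 [178.6 193.2] [69.7 71.9] [0.6503 0.1617 0.062 ]
top pan 155 [178.6 193.3] [68.8 71. ] [0.65   0.1617 0.062 ]
scene pan 110 [344.4 157.2] [53.3 68.3] [0.6502 0.1558 0.062 ]
scene pan 125 [343.9 156.9] [52.3 65.9] [0.649  0.1557 0.062 ]Traceback (most recent call last):
  File "<stdin>", line 11, in <module>
  File "<stdin>", line 8, in ell
cv2.error: OpenCV(4.12.0) /io/opencv/modules/imgproc/src/shapedescr.cpp:361: error: (-201:Incorrect size of input array) There should be at least 5 points to fit the ellipse in function 'fitEllipseNoDirect'
```

```bash
cat >> h.py <<'E'
from scipy.spatial.transform import Rotation as R
def go(x,y,z,hdg=None):
    s=arm.get_state();q=R.from_quat(s["tcp_rot"]);M=q.as_matrix()
    d=M.T@(np.array([x,y,z])-s["position"])
    h=np.degrees(np.arctan2(M[1,1],M[0,1]))
    if hdg is None: a=[0,0,0]
    else:
        c,k=np.cos(np.radians(hdg)),np.sin(np.radians(hdg))
        G=R.from_matrix(np.array([[-k,c,0],[c,k,0],[0,0,-1]]).T if 0 else np.column_stack([[-k,c,0],[c,k,0],[0,0,-1]]))
        a=np.degrees((q.inv()*G).as_rotvec())/30
    print("t",s["time"],"pos",s["position"].round(4),"hdg",round(h,1),"f",np.round(s["force"],1),"w",round(s["width"],4),"q6",s["q"][5].round(2))
    print("move",(d/.15).round(3),np.round(a,3))
E
python3 -c "
from h import *
go(.5249,.0652,.256,9.5)"
```

```text
t 0.1 pos [0.2354 0.6055 0.2558] hdg 68.8 f [0.  0.2 0.1] w 0.0854 q6 -0.05
move [-3.104e+00 -2.658e+00  1.000e-03] [-2.000e-03  1.000e-03  1.975e+00]
```

arm_command([
  [-0.78,-0.66,0,0,0,0],
  [-0.78,-0.66,0,0,0,0],
  [-0.78,-0.66,0,0,0,0],
  [-0.78,-0.66,0,0,0,0],
], hand=1)

```text
time: 0.6
position: [0.3095, 0.4695, 0.2563]
tcp_rot: [0.186, 0.983, -0.0, -0.0]
force: [-1.1, 0.1, 1.0]
width: 0.0121
gripper_force: 0.0
```

arm_command([
  [-0.78,-0.66,0,0,0,0],
  [-0.78,-0.66,0,0,0,0],
  [-0.78,-0.66,0,0,0,0],
  [-0.78,-0.66,0,0,0,0],
])

```text
time: 1.1
position: [0.3826, 0.3357, 0.2563]
tcp_rot: [0.185, 0.983, -0.0, -0.0]
force: [-0.2, -0.4, -0.1]
width: -0.0002
gripper_force: 0.0
```

arm_command([
  [-0.78,-0.66,0,0,0,0.9],
  [-0.78,-0.66,0,0,0,0.9],
  [-0.78,-0.66,0,0,0,0.9],
  [-0.78,-0.66,0,0,0,0.9],
])

```text
time: 1.6
position: [0.4559, 0.2015, 0.2562]
tcp_rot: [0.41, 0.912, 0.0, 0.0]
force: [-0.5, 1.2, -0.0]
width: 0.0002
gripper_force: 0.0
```

```bash
python3 -c "
from h import *
go(.5249,.0652,.15,9.5)"
```

```text
t 1.6 pos [0.4559 0.2015 0.2562] hdg 41.6 f [-0.5  1.2 -0. ] w 0.0002 q6 -0.37
move [-0.985 -0.259  0.708] [ 0.   -0.    1.07]
```

arm_command([
  [-0.985,-0.26,0.6,0,0,1],
  [-0.985,-0.26,0.6,0,0,1],
  [-0.985,-0.26,0.6,0,0,1],
  [-0.985,-0.26,0.6,0,0,1],
  [-0.985,-0.26,0.6,0,0,1],
])

```text
time: 2.22
position: [0.5242, 0.067, 0.1662]
tcp_rot: [0.63, 0.777, -0.0, -0.0]
force: [0.1, -1.0, -0.2]
width: -0.0002
gripper_force: 0.0
```

```bash
python3 -c "
from h import *
go(.5249,.0652,.0885,9.5)"
```

```text
t 2.225 pos [0.5242 0.067  0.1662] hdg 11.9 f [ 0.1 -1.  -0.2] w -0.0002 q6 -0.14
move [-0.013  0.002  0.518] [-0.001 -0.001  0.08 ]
```

arm_command([
  [-0.01,0,0.25,0,0,0.08],
  [-0.01,0,0.4,0,0,0.08],
  [-0.01,0,0.49,0,0,0.08],
  [-0.01,0,0.51,0,0,0.08],
  [-0.01,0,0.51,0,0,0.08],
  [-0.01,0,0.51,0,0,0.08],
])

```text
time: 2.98
position: [0.5251, 0.0643, 0.0906]
tcp_rot: [0.647, 0.762, 0.0, 0.0]
force: [0.1, 0.7, -0.5]
width: -0.0001
gripper_force: 0.0
```

Run:
```python
from h import *
go(.5249,.0652,.079,9.5)
a=cv2.resize(arm.get_image("top")[215:295,140:260],(480,320),interpolation=2)
b=cv2.resize(arm.get_image("scene")[95:175,240:320],(320,320),interpolation=2)
cv2.imwrite("pics/z.png",np.hstack([a,b])[:,:,::-1])
```

```text
t 2.975 pos [0.5251 0.0643 0.0906] hdg 9.4 f [ 0.1  0.7 -0.5] w -0.0001 q6 -0.1
move [ 0.006 -0.001  0.077] [ 0.002  0.    -0.004]
```

View pics/z.png

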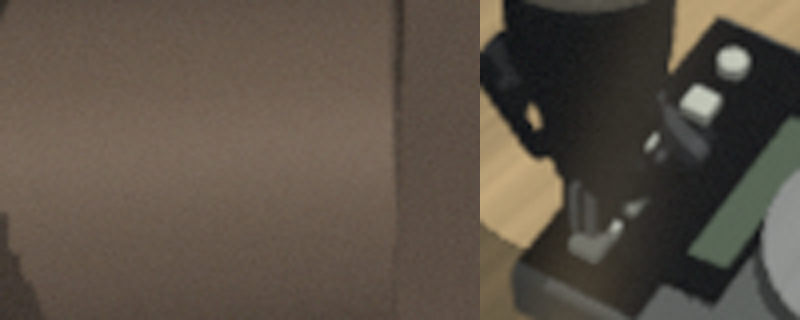

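The top view is blocked by the arm. The scene view shows the shut fingers standing over the ZERO key (crop 590,245), clear of ENTER.

arm_command([
  [0,0,0.03,0,0,0],
  [0,0,0.05,0,0,0],
  [0,0,0.06,0,0,0],
  [0,0,0.065,0,0,0],
  [0,0,0.07,0,0,0],
  [0,0,0.07,0,0,0],
])

```text
time: 3.82
position: [0.5247, 0.0641, 0.0793]
tcp_rot: [0.647, 0.762, -0.0, 0.0]
force: [-0.2, -1.0, 3.6]
width: -0.0002
gripper_force: 1.8
```

arm_command([
  [0,0,0.004,0,0,0],
  [0,0,0.008,0,0,0],
  [0,0,0.01,0,0,0],
  [0,0,0.01,0,0,0],
])

```text
time: 4.32
position: [0.5247, 0.0641, 0.0787]
tcp_rot: [0.647, 0.762, 0.0, 0.0]
force: [-3.3, -1.7, 21.9]
width: -0.0002
gripper_force: 11.5
```

ZERO bottomed out (22 N). Lifting and moving to CAL.

arm_command([
  [0,0,-0.15,0,0,0],
  [0,0,-0.2,0,0,0],
  [0.3,0,-0.2,0,0,0],
  [0.6,0,-0.2,0,0,0],
  [0.715,0,-0.2,0,0,0],
  [0.715,0,-0.2,0,0,0],
  [0.715,0,-0.2,0,0,0],
])

```text
time: 5.2
position: [0.5072, 0.1693, 0.1076]
tcp_rot: [0.647, 0.762, -0.0, -0.0]
force: [1.0, 0.1, 0.2]
width: 0.0001
gripper_force: 0.0
```

```bash
python3 -c "
from h import *
go(.507,.1714,.0787,9.5)"
```

```text
t 5.2 pos [0.5072 0.1693 0.1076] hdg 9.3 f [1.  0.1 0.2] w 0.0001 q6 0.1
move [0.014 0.001 0.192] [-0.001  0.    -0.005]
```

arm_command([
  [0.013,0,0.08,0,0,0],
  [0.013,0,0.13,0,0,0],
  [0.013,0,0.16,0,0,0],
  [0.013,0,0.178,0,0,0],
  [0.013,0,0.186,0,0,0],
  [0.013,0,0.19,0,0,0],
  [0.013,0,0.19,0,0,0],
])

```text
time: 6.08
position: [0.5068, 0.1719, 0.0794]
tcp_rot: [0.647, 0.762, -0.0, -0.0]
force: [-2.1, -3.3, 3.9]
width: -0.0
gripper_force: 1.8
```

arm_command([
  [0,0,0.004,0,0,0],
  [0,0,0.008,0,0,0],
  [0,0,0.01,0,0,0],
  [0,0,0.01,0,0,0],
])

```text
time: 6.58
position: [0.5069, 0.172, 0.0787]
tcp_rot: [0.647, 0.762, 0.0, 0.0]
force: [-6.7, -4.1, 21.9]
width: -0.0003
gripper_force: 11.2
```

CAL bottomed out too. Lifting and working out the knob position.

arm_command([
  [0,0,-0.2,0,0,0],
  [0,0,-0.4,0,0,0],
  [0,0,-0.55,0,0,0],
  [0,0,-0.55,0,0,0],
  [0,0,-0.55,0,0,0],
])

```text
time: 7.2
position: [0.5067, 0.1719, 0.1598]
tcp_rot: [0.647, 0.762, -0.0, -0.0]
force: [0.6, -0.1, -1.2]
width: -0.0
gripper_force: 0.0
```

Run:
```python
from h import *
T=cv2.imread("pics/top0.png")[:,:,::-1];S=cv2.imread("pics/scene0.png")[:,:,::-1]
print(plane("top",(333.5,191.5),.075),plane("scene",(242.8,259.6),.075),plane("top",(179.4,193.3),.062),plane("scene",(344.7,156.6),.062))
# block top outline, brown mask, both views
for n,im,r in(("top",T,(300,165,400,262)),("scene",S,(160,235,272,300))):
    x0,y0,x1,y1=r;g=cv2.cvtColor(im[y0:y1,x0:x1],cv2.COLOR_RGB2GRAY)
    for lo in(165,180,195,205):
        cs=cv2.findContours((g>lo).astype(np.uint8),0,1)[0]
        print(n,lo,[(np.round(np.array(cv2.minEnclosingCircle(c)[0])+[x0,y0],1).tolist(),round(cv2.minEnclosingCircle(c)[1],1)) for c in cs if 30<cv2.contourArea(c)<350])
go(.655,-.145,.16,-49.5)
```

```text
[ 0.6562 -0.1444  0.075 ] [ 0.6556 -0.1482  0.075 ] [0.6501 0.1602 0.062 ] [0.6497 0.1574 0.062 ]
top 165 [([352.7, 215.7], 4.7), ([332.8, 191.5], 7.2)]
top 180 [([386.5, 255.0], 12.5), ([317.5, 252.0], 17.8), ([393.0, 240.0], 6.7), ([335.5, 239.0], 6.3), ([312.0, 238.5], 12.5), ([393.0, 228.0], 7.2), ([309.5, 201.0], 19.5), ([375.5, 177.5], 23.5), ([324.0, 166.5], 24.0)]
top 195 []
top 205 []
scene 165 []
scene 180 []
scene 195 []
scene 205 []
t 7.2 pos [0.5067 0.1719 0.1598] hdg 9.4 f [ 0.6 -0.1 -1.2] w -0.0 q6 0.11
move [-2.246e+00  6.320e-01 -2.000e-03] [-0.     0.     1.962]
```

arm_command([
  [-0.75,0.21,0,0,0,0],
  [-0.75,0.21,0,0,0,0],
  [-0.75,0.21,0,0,0,0],
])

```text
time: 7.58
position: [0.5573, 0.063, 0.1591]
tcp_rot: [0.648, 0.761, -0.0, -0.0]
force: [-0.9, 0.5, 0.2]
width: -0.0001
gripper_force: 0.0
```

arm_command([
  [-0.75,0.21,0,0,0,0.98],
  [-0.75,0.21,0,0,0,0.98],
  [-0.75,0.21,0,0,0,0.98],
  [-0.75,0.21,0,0,0,0.98],
], hand=-0.3)

```text
time: 8.07
position: [0.6049, -0.0397, 0.1591]
tcp_rot: [0.819, 0.573, -0.001, -0.001]
force: [-1.1, 0.6, 0.6]
width: 0.0556
gripper_force: 0.0
```

```bash
python3 -c "
from h import *
go(.656,-.146,.16,-49.5)"
```

```text
t 8.075 pos [ 0.6049 -0.0397  0.1591] hdg -20.0 f [-1.1  0.6  0.6] w 0.0556 q6 0.23
move [-0.549  0.563 -0.007] [-0.003  0.001  0.982]
```

arm_command([
  [-0.55,0.565,0,0,0,0.98],
  [-0.55,0.565,0,0,0,0.98],
  [-0.55,0.565,0,0,0,0.98],
  [-0.55,0.565,0,0,0,0.98],
  [-0.55,0.565,0.2,0,0,0.98],
  [-0.55,0.565,0.3,0,0,0.98],
  [-0.55,0.565,0.3,0,0,0.98],
  [-0.55,0.565,0.3,0,0,0.98],
])

```text
time: 9.07
position: [0.6573, -0.1461, 0.116]
tcp_rot: [0.938, 0.347, 0.0, 0.0]
force: [0.3, -0.6, 0.1]
width: 0.0556
gripper_force: 0.0
```

Run:
```python
from h import *
go(.656,-.146,.083,-49.5)
b=cv2.resize(arm.get_image("scene")[200:310,160:310],(750,550),interpolation=2)
cv2.imwrite("pics/g1.png",b[:,:,::-1])
```

```text
t 9.075 pos [ 0.6573 -0.1461  0.116 ] hdg -49.3 f [ 0.3 -0.6  0.1] w 0.0556 q6 0.6
move [-0.006 -0.006  0.22 ] [ 0.001 -0.001  0.005]
```

View pics/g1.png

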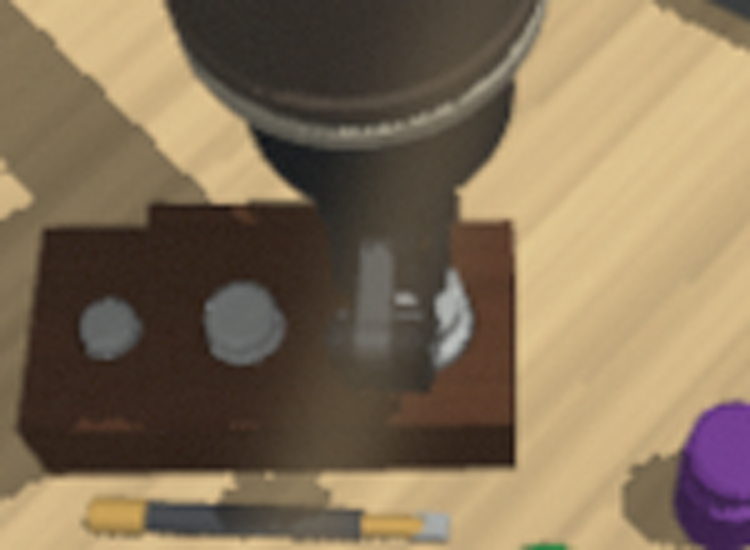

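The gripper straddles the big knob (crop 440,320), clear of the other two weights. Descending to grip.

arm_command([
  [-0.006,-0.006,0.1,0,0,0],
  [-0.006,-0.006,0.17,0,0,0],
  [-0.006,-0.006,0.22,0,0,0],
  [-0.006,-0.006,0.24,0,0,0],
  [-0.006,-0.006,0.24,0,0,0],
])

```text
time: 9.75
position: [0.6556, -0.1464, 0.0791]
tcp_rot: [0.938, 0.347, -0.0, -0.0]
force: [-0.2, 0.1, -0.1]
width: 0.0558
gripper_force: 0.0
```

arm_command([
  [0,0,0,0,0,0],
  [0,0,0,0,0,0],
  [0,0,0,0,0,0],
  [0,0,0,0,0,0],
], hand=1)

```text
time: 10.25
position: [0.6559, -0.1462, 0.08]
tcp_rot: [0.938, 0.347, 0.0, 0.0]
force: [-1.2, 1.2, 5.3]
width: 0.0316
gripper_force: 59.0
```

Run:
```python
from h import *
o=np.array([160,200])
for p in((.6573,-.1461,.094),(.6573+.021,-.1461-.025,.094),(.6573+.021,-.1461-.025,.116),(.656,-.146,.075)): print((proj("scene",p)-o)*5)
go(.656,-.146,.08,-49.5)
b=cv2.resize(arm.get_image("scene")[200:310,160:310],(750,550),interpolation=2)
cv2.imwrite("pics/g2.png",b[:,:,::-1])
```

```text
[418. 275.]
[411.5 366.5]
[406.5 342. ]
[419.5 294. ]
t 10.25 pos [ 0.6559 -0.1462  0.08  ] hdg -49.4 f [-1.2  1.2  5.3] w 0.0316 q6 0.6
move [ 0.002 -0.001  0.   ] [ 0.001 -0.001  0.002]
```

View pics/g2.png

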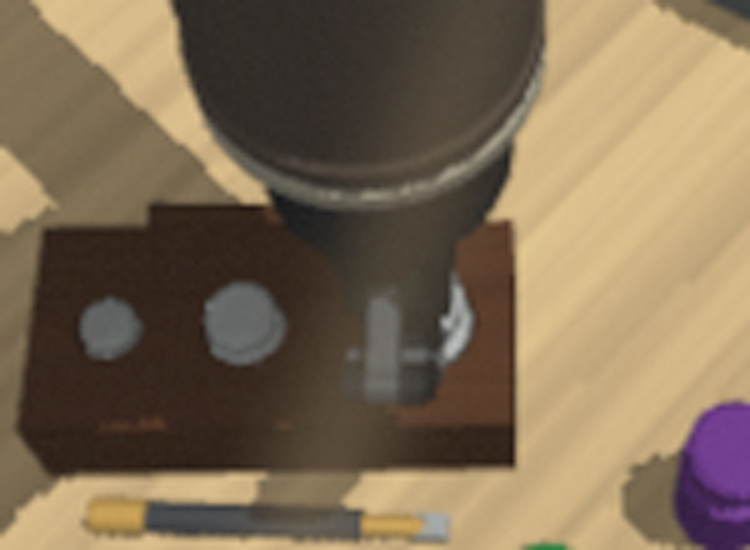

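The near finger (crop ~395,350) covers the knob, whose right part shows at (455,320). The grip may be a few mm off-centre along the row. That is acceptable, so I'll lift gently and watch the force.

arm_command([
  [0,0,-0.03,0,0,0],
  [0,0,-0.06,0,0,0],
  [0,0,-0.1,0,0,0],
  [0,0,-0.1,0,0,0],
])

```text
time: 10.8
position: [0.656, -0.1464, 0.0949]
tcp_rot: [0.938, 0.347, 0.0, 0.0]
force: [0.7, -0.1, -4.8]
width: 0.0312
gripper_force: 59.9
```

arm_command([
  [0,0,-0.08,0,0,0],
  [0,0,-0.18,0,0,0],
  [0,0,-0.3,0,0,0],
  [0,0,-0.42,0,0,0],
  [0,0,-0.53,0,0,0],
  [0,0,-0.53,0,0,0],
  [0,0,-0.53,0,0,0],
])

```text
time: 11.68
position: [0.6554, -0.1462, 0.1734]
tcp_rot: [0.938, 0.347, -0.0, -0.0]
force: [-0.4, -0.6, -4.6]
width: 0.0315
gripper_force: 60.2
```

Run:
```python
from h import *
go(.650,.159,.175)
s=arm.get_image("scene");p=proj("scene",(.656,-.146,.12)).astype(int);print(p)
b=cv2.resize(s[p[1]-75:p[1]+75,p[0]-100:p[0]+100],(800,600),interpolation=2)
cv2.imwrite("pics/g3.png",b[:,:,::-1])
for q in((.656,-.146,.15),(.656,-.146,.138),(.656,-.146,.104)): print((proj("scene",q)-p+[100,75])*4)
```

```text
t 11.675 pos [ 0.6554 -0.1462  0.1734] hdg -49.4 f [-0.4 -0.6 -4.6] w 0.0315 q6 0.6
move [ 1.296 -1.569 -0.01 ] [0 0 0]
[242 248]
[394.  268.4]
[396.4 281.2]
[402.8 316. ]
```

View pics/g3.png

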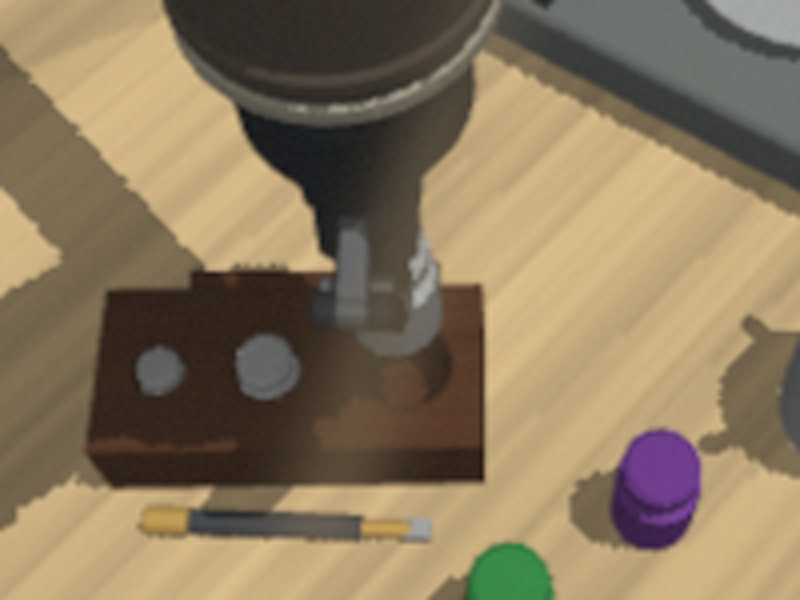

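The weight hangs upright (foot at crop 398,335) and the other two are still in the block. Carrying it to the pan.

arm_command([
  [0.08,-0.1,0,0,0,0],
  [0.22,-0.27,0,0,0,0],
  [0.4,-0.48,0,0,0,0],
  [0.58,-0.7,0,0,0,0],
  [0.76,-0.92,0,0,0,0],
])

```text
time: 12.35
position: [0.6519, 0.0348, 0.1732]
tcp_rot: [0.938, 0.347, -0.0, -0.0]
force: [0.7, 0.3, -4.7]
width: 0.0313
gripper_force: 60.3
```

arm_command([
  [0.16,-0.2,0,0,0,0],
  [0.32,-0.39,0,0,0,0],
  [0.45,-0.55,0,0,0,0],
  [0.53,-0.645,0,0,0,0],
  [0.535,-0.65,0,0,0,0],
  [0.535,-0.65,0,0,0,0],
])

```text
time: 13.1
position: [0.65, 0.1584, 0.1736]
tcp_rot: [0.938, 0.347, -0.0, 0.0]
force: [-0.7, -0.2, -5.0]
width: 0.0312
gripper_force: 60.4
```

```bash
python3 -c "
from h import *
go(.650,.159,.139,-49.5)"
```

```text
t 13.1 pos [0.65   0.1584 0.1736] hdg -49.4 f [-0.7 -0.2 -5. ] w 0.0312 q6 1.06
move [ 0.003 -0.003  0.23 ] [-0.     0.001  0.002]
```

arm_command([
  [0.003,-0.003,0.07,0,0,0],
  [0.003,-0.003,0.14,0,0,0],
  [0.003,-0.003,0.2,0,0,0],
  [0.003,-0.003,0.235,0,0,0],
  [0.003,-0.003,0.24,0,0,0],
  [0.003,-0.003,0.24,0,0,0],
])

```text
time: 13.85
position: [0.6504, 0.1596, 0.138]
tcp_rot: [0.938, 0.347, 0.0, 0.0]
force: [-0.8, 1.3, -5.1]
width: 0.0316
gripper_force: 60.3
```

Run:
```python
from h import *
go(.650,.159,.133,-49.5)
b=cv2.resize(arm.get_image("scene")[85:235,250:450],(800,600),interpolation=2)
cv2.imwrite("pics/p1.png",b[:,:,::-1])
for q in((.65,.159,.062),(.65,.159,.066),(.65,.159,.11)): print((proj("scene",q)-[250,85])*4)
```

```text
t 13.85 pos [0.6504 0.1596 0.138 ] hdg -49.4 f [-0.8  1.3 -5.1] w 0.0316 q6 1.06
move [-0.005  0.001  0.033] [ 0.    -0.001  0.002]
[381.2 284.8]
[382.4 280. ]
[397.2 223.6]
```

View pics/p1.png

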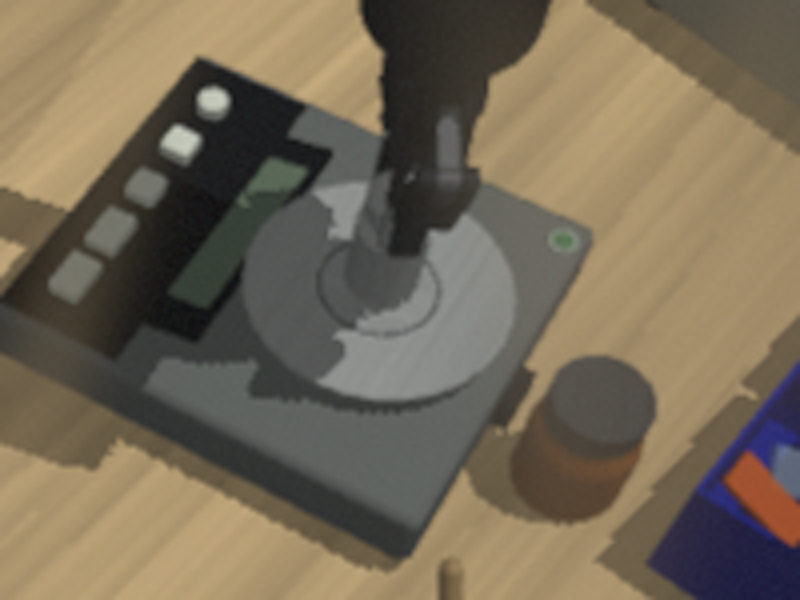

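The weight hangs over the pan with its foot centred at about crop (381,283), and the engraved ring centre is at (379,289). The jar is clear at (585,440). Lowering slowly.

arm_command([
  [0,0,0.012,0,0,0],
  [0,0,0.022,0,0,0],
  [0,0,0.03,0,0,0],
  [0,0,0.036,0,0,0],
  [0,0,0.042,0,0,0],
  [0,0,0.045,0,0,0],
  [0,0,0.045,0,0,0],
])

```text
time: 14.78
position: [0.6503, 0.1596, 0.1312]
tcp_rot: [0.938, 0.347, 0.0, 0.0]
force: [-0.8, 0.7, -0.3]
width: 0.0311
gripper_force: 60.8
```

The pan carries the full weight. Releasing.

arm_command([
  [0,0,0,0,0,0],
  [0,0,0,0,0,0],
  [0,0,0,0,0,0],
  [0,0,0,0,0,0],
], hand=-0.4)

```text
time: 15.28
position: [0.6503, 0.1595, 0.1311]
tcp_rot: [0.938, 0.347, 0.0, 0.0]
force: [0.8, -0.7, -0.1]
width: 0.0599
gripper_force: 0.0
```

arm_command([
  [0,0,-0.05,0,0,0],
  [0,0,-0.15,0,0,0],
  [0,0,-0.3,0,0,0],
  [0,0,-0.45,0,0,0],
  [0,0,-0.5,0,0,0],
  [0,0,-0.5,0,0,0],
])

```text
time: 16.02
position: [0.6504, 0.1596, 0.2067]
tcp_rot: [0.938, 0.347, 0.001, 0.0]
force: [-0.8, 0.4, 0.1]
width: 0.0598
gripper_force: 0.0
```

Run:
```python
from h import *
go(.519,.1005,.205,9.5)
b=cv2.resize(arm.get_image("scene")[85:235,250:450],(800,600),interpolation=2)
cv2.imwrite("pics/p2.png",b[:,:,::-1])
```

```text
t 16.025 pos [0.6504 0.1596 0.2067] hdg -49.4 f [-0.8  0.4  0.1] w 0.0598 q6 1.06
move [-0.922 -0.27   0.01 ] [ 2.000e-03 -1.000e-03 -1.965e+00]
```

View pics/p2.png

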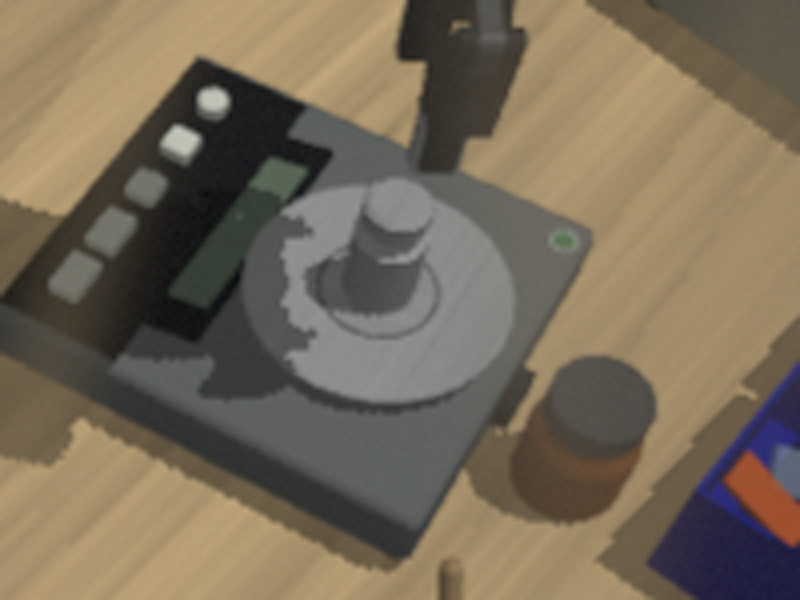

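The weight stands upright inside the ring: foot ≈(381,285), ring ≈(379,290). The jar is untouched. Next is ENTER.

arm_command([
  [-0.4,-0.12,0,0,0,-0.3],
  [-0.8,-0.24,0,0,0,-0.6],
  [-0.92,-0.27,0,0,0,-0.98],
  [-0.92,-0.27,0,0,0,-0.98],
  [-0.92,-0.27,0,0,0,-0.98],
], hand=1)

```text
time: 16.7
position: [0.52, 0.1009, 0.2059]
tcp_rot: [0.82, 0.572, 0.0, 0.0]
force: [0.4, -0.4, -0.2]
width: 0.0002
gripper_force: 0.0
```

arm_command([
  [0,0,0,0,0,-0.98],
  [0,0,0,0,0,-0.98],
  [0,0,0.3,0,0,-0.98],
  [0,0,0.6,0,0,-0.98],
  [0,0,0.68,0,0,-0.98],
  [0,0,0.68,0,0,-0.98],
])

```text
time: 17.45
position: [0.5194, 0.1008, 0.1037]
tcp_rot: [0.648, 0.762, -0.0, -0.0]
force: [1.0, 0.3, 1.1]
width: -0.0003
gripper_force: 0.0
```

```bash
python3 -c "
from h import *
go(.519,.1005,.0787,9.5)"
```

```text
t 17.45 pos [0.5194 0.1008 0.1037] hdg 9.3 f [1.  0.3 1.1] w -0.0003 q6 -0.03
move [-0.002 -0.003  0.167] [-0.002 -0.    -0.007]
```

arm_command([
  [0,0,0.06,0,0,0],
  [0,0,0.11,0,0,0],
  [0,0,0.14,0,0,0],
  [0,0,0.155,0,0,0],
  [0,0,0.161,0,0,0],
  [0,0,0.164,0,0,0],
  [0,0,0.164,0,0,0],
])

```text
time: 18.32
position: [0.5192, 0.1006, 0.0796]
tcp_rot: [0.647, 0.762, 0.0, 0.0]
force: [0.4, 0.1, 4.1]
width: -0.0002
gripper_force: 1.7
```

arm_command([
  [0,0,0.004,0,0,0],
  [0,0,0.008,0,0,0],
  [0,0,0.011,0,0,0],
  [0,0,0.011,0,0,0],
])

```text
time: 18.82
position: [0.5192, 0.1006, 0.0786]
tcp_rot: [0.647, 0.762, 0.0, 0.0]
force: [-3.9, -0.5, 22.5]
width: 0.0002
gripper_force: 11.4
```

ENTER bottomed out. Retreating, then a numeric check.

arm_command([
  [0,0,-0.2,0,0,0],
  [0,0,-0.5,0,0,0],
  [0,0,-0.8,0,0,0],
  [0,0,-0.9,0,0,0],
  [0,0,-0.9,0,0,0],
  [0,0,-0.9,0,0,0],
  [0,0,-0.9,0,0,0],
])

```text
time: 19.7
position: [0.5184, 0.1005, 0.2114]
tcp_rot: [0.647, 0.762, -0.001, -0.001]
force: [0.6, 0.4, -0.4]
width: -0.0003
gripper_force: 0.0
```

Run:
```python
from h import *
go(.519,.1,.21)
import numpy as np
a=arm.get_image("scene").astype(int)
p2=cv2.imread("pics/p2.png")[:,:,::-1]
b=cv2.resize(a.astype(np.uint8)[85:235,250:450],(800,600),interpolation=2).astype(int)
d=abs(b-p2).mean(2)
print("weight area diff",d[170:320,340:445].mean(),"edge shift: knob/jar",d[350:520,510:660].mean())
# template shift of weight and jar since release
for r in((170,320,335,445),(350,525,505,665)):
    y0,y1,x0,x1=r;t=p2[y0:y1,x0:x1].astype(np.uint8)
    s=b[y0-20:y1+20,x0-20:x1+20].astype(np.uint8);m=cv2.matchTemplate(s,t,cv2.TM_CCOEFF_NORMED);print(cv2.minMaxLoc(m)[1::2])
```

```text
t 19.7 pos [0.5184 0.1005 0.2114] hdg 9.4 f [ 0.6  0.4 -0.4] w -0.0003 q6 -0.03
move [-0.004  0.004  0.01 ] [0 0 0]
weight area diff 2.606137566137566 edge shift: knob/jar 1.968875816993464
(0.993342936038971, (20, 20))
(0.9989368915557861, (20, 20))
```

The weight and jar haven't moved since release. Handing in.

```bash
python3 -c "
from bench import arm
print(arm.close_job())"
```

```text
the job is handed in; nothing more can be done
None
```

I pressed ZERO and then CAL fully down, stood the 500 g weight upright within about 2 mm of the pan centre, let go, and pressed ENTER. I handed the job in at about 20 s, with the jar unmoved and the other two weights left in the block; the hand-in returned no verdict.

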